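# Rehang the lift-off door of a control cabinet and close it

## Task

The small grey control cabinet has been serviced: take its steel door out of the slotted wooden rack and hang it back, lowering both hinge knuckles together right down onto the cabinet's two hinge pins, then swing it fully shut so that the roller catch holds it. The pins have been shifted on new packing, so feel for them and never force it: keep below about 20 N when setting the door on the pins and when pushing it shut, and do not upset the plate in the rack or the loose things lying about.

Things in the scene. Friction and masses are not known exactly. Their poses are not given: they have to be found in the camera images.
- cabinet: Grey steel control cabinet, open front, fixed, 120 deep (x) x 160 wide (y) x 240 mm high. Origin under its centre on the table; x points from front to back (front plane at x = -60 mm), y to its left, z up. Hinge strip at its right front edge (-y): two barrels 16 mm in diameter, 20 mm high, one above the other, each with an upright pin of 8.4 mm diameter, both pins on one axis.
- hinge_low (a point): Reference of the lower hinge seat (top of the lower barrel) with the strip bare on the wall and in mid slot: (-77, -89, 60) mm in the cabinet's frame. The strip is now clamped on packing: the true axis of both pins stands 2.5 to 7.5 mm farther right (-y) and up to 5.5 mm before or behind (x), upright, height exact. The pin rises 22 mm, its end chamfered 0.5 mm.
- hinge_up (a point): Reference of the upper hinge seat, 116 mm straight above hinge_low, at (-77, -89, 176) mm in the cabinet's frame; true place off by the same shift; its pin too rises 22 mm. A knuckle cannot pass down over the upper barrel to the lower one: bring the door in from the front, open by about a right angle, 25 to 65 mm above its seat, then lower it.
- door_stop (a point): Middle between the front faces of two rubber stops at the left front edge, (-70, 73, 130) mm in the cabinet's frame. Near them, under the roof, hangs a sprung 12 mm roller: in the last 20 mm of closing the door's striker rod lifts it and passes behind it, which takes 5 to 12 N at the free edge; it then holds the door shut.
- door: Grey steel door, panel 14 thick (x) x 170 wide (y) x 200 mm high (z), 0.3 to 0.55 kg; origin under the panel's centre, -x its outside. Two hinge knuckles on the edge -y. Stands upright in the rack; top 40 mm free on both faces for a grip at y = 0. Hung and shut its axes lie along the cabinet's; open by a right angle (turned +90 degrees about z) its +y edge points away from the cabinet.
- knuckle_low (a point): Middle of the lower end of the lower knuckle, at (0, -94, 30) mm in the door's frame: a barrel 24 mm high, 16 mm outer and 10.4 mm inner diameter, open at both ends. It comes to rest on the lower barrel (hinge_low).
- knuckle_up (a point): Middle of the lower end of the upper knuckle, at (0, -94, 146) mm in the door's frame, shaped like the lower one, on the same axis; it comes to rest on the upper barrel (hinge_up).
- door_edge (a point): Point on the door's inside face near its free edge, at (7, 73, 100) mm in the door's frame; meets the stops when shut. The free edge sags up to 4 mm when hung. Outside near it: D handle, upright bar at y = 62, z = 55 to 125 mm, 30 mm out. Inside: striker at y = 19 to 51, z = 147 to 164 mm, reaching to x = 50 mm.
- rack: Slotted plywood rack, fixed, 120 (x) x 130 (y) x 46 mm high; origin under its centre. Two slots along y, their floor 12 mm up, 34 mm deep: the one at x = +30 mm, 17 mm wide, holds the door; the one at x = -28 mm holds the plate.
- plate: Bare aluminium mounting plate 6 x 118 x 95 mm high, no knuckles, standing loose in the rack's other slot, to be left there. Origin under its centre.
- hex_key: Hex key 31 x 78 x 6 mm, loose on the table, to be left alone. Origin under its centre.
- driver: Screwdriver with orange handle, 25 x 197 x 22 mm, loose on the table, to be left alone. Origin under its centre.
- parts_tin: Round tin, 67 mm diameter, 24 mm high, loose on the table, to be left alone. Origin under its centre.

How it is judged:
On the way, in this order (a step that is already met when the one before it is completed fails the run):
1. the door is lifted clear of the rack's slot (z of door in the frame of rack above 0.05 m and angle between door's own z axis and vertical below 0.3 rad), for 0.2 s.
2. both knuckles are right down on their pins (x of knuckle_low in the frame of cabinet between -0.085 and -0.069 m and y of knuckle_low in the frame of cabinet between -0.0985 and -0.0895 m and z of knuckle_low in the frame of cabinet between 0.057 and 0.064 m and x of knuckle_up in the frame of cabinet between -0.085 and -0.069 m and y of knuckle_up in the frame of cabinet between -0.0985 and -0.0895 m and z of knuckle_up in the frame of cabinet between 0.173 and 0.18 m), for 0.2 s.
At the end, for the whole second after the job is handed in: Both knuckles rest on their barrels over the pins (lower ends 3 mm below to 4 mm above seat height, within 8 mm fore and aft and 4.5 mm sideways of mid adjustment); the door is shut, its free edge within 6 mm of the rubber stops behind the roller, and at rest (all of step 2 and x of door_edge in the frame of door_stop above -0.006 m and angle between the x axis of door and the x axis of cabinet, either way round below 0.09 rad and linear speed of door below 0.02 m/s and angular speed of door below 0.1 rad/s); the robot touches nothing.
It fails at once if the door, still open by more than 20 degrees, is pressed or knocked against the pins or the cabinet with more than 45 N in all (contact force between door and cabinet above 45 N and angle between the x axis of door and the x axis of cabinet, either way round above 0.35 rad).
It fails at once if the closing door is pressed on the hinge, catch and stops with more than 60 N in all (contact force between door and cabinet above 60 N).
It fails at once if the robot pushes the cabinet with more than 35 N (contact force between any of the fingers, the arm and cabinet above 35 N).
It fails at once if the plate in the rack is moved by more than 20 mm (distance of plate from where it was at the start of the episode above 0.02 m).
It fails at once if the hex key, screwdriver or tin is moved by more than 20 mm (distance of any of hex_key, driver, parts_tin from where it was at the start of the episode above 0.02 m).
It also fails if it takes over 72 s, if anything falls off the work surface, if the arm or the gripper's body presses on something with over 40 N, if the wrist force passes 120 N, or if a joint passes its speed limit or range.

## Robot

A 6-joint arm with a two-finger parallel gripper is mounted at the origin on a cart in front of the work surface, level with it; the furniture and walls round the work are solid. World frame = base frame: x ahead of the robot, y to its left, z up, the work surface at z = 0. Lengths are in m, angles in rad, forces in N, time in s.
With the tool pointing down it reaches from about 0.225 to 0.875 m from the base axis. Payload 3.4 kg.
Tool frame: the origin (TCP) lies between the finger pads; the fingertips stand 11 mm ahead of it and the grasp point (between the pads) lies 8 mm behind it; z points along the fingers, y is the direction in which the jaws open and shut (so a half turn about z gives the same grasp; the last joint's range is limited). The gripper opens to 85 mm and grips with 20 to 120 N. Pads are 22 mm wide; open, the fingers measure 114 mm over their backs; the gripper's body (76 mm by 85 mm) begins 54 mm behind the grasp point. The pads swing forward as they close: fully open they stand 13 mm farther back than shut.
Start: joints at [-1.322, 0.276, 1.505, -0, 1.361, -0.121], TCP at [0.208, -0.536, 0.242] pointing down, gripper open.
Joint ranges: [-2.89, 2.89], [-0.75, 2.08], [0.22, 2.7], [-1.18, 4.32], [0.11, 2.71], [-2.7, 2.7]. Speed limits (rad/s): [2.57, 2.57, 3.14, 3.14, 3.14, 3.14].

## Interface

Orientations are given as a unit quaternion [w, x, y, z].
In Python, from rig import manip gives the robot as it stands. The module is installed in compiled form; this text tells all that it offers.
- The arm moves only by the tool move_arm, never from a script. Its argument "series" is a list that holds one entry, the list of rows, each a list of 7 numbers: the shift along the world's x, y, z in m, then the turn, a rotation vector about the world's x, y, z in rad, then the finger opening in m, from 0 to 0.0854. A call has 1 to 20 rows; each row shifts and turns the commanded pose from where the row before left it; what a row does not reach is not made up. A row lasts 1/12 s, in which the tool goes at most 41.7 mm and 7.16 degrees, less where a joint would pass 70% of its speed; a pose out of reach is approached as far as the arm can. A call with a gripper value outside its range is refused whole. The fingers move at their own pace and stop on an object; "newtons" is the grip in N (left out, the last holds). Time passes only in rows, so rows that do not move let the fingers close. It gives the time, the measured TCP pose, the force and the opening at its end, in the units of the state.
- manip.get_state(): the state, without advancing time (a new reading comes with each control period).
- manip.get_image(name): name is "scene" or "top" or "wrist"; returns a dict with "color" (400x640x3 uint8, red, green, blue), "fx", "fy", "cx", "cy" (pixels), "R" (3x3) and "t" (3): a world point X has camera coordinates R X + t; the wrist camera has in their place "tool_from_camera" (4x4, takes a point from camera to tool coordinates, whose origin is the TCP and whose axes are the flange's). Camera axes: x right, y down, z forward; pixel columns grow to the right and rows downward; lengths in m; the calibration is good to about 2 mm. A picture is of the moment at which its call begins: read the wrist's pose just before it. There is no depth.
- manip.sign_off(): hands the job in, once; it reports no verdict.
The state is a dict: "clock": time; "qpos": joint angles; "qd": joint speeds; "effort": joint torques, N m; "position": TCP position; "ee_rot": TCP orientation; "contact_force": force on the tool from outside, world axes, zero at the start; "moment": the same for the moment, N m; "width": finger opening in m.
Only numpy, scipy, OpenCV 4.12 (cv2) and the standard library are available. Lean on these libraries where they do the work, as an engineer would, in place of code of your own. Each camera call takes 0.05 s, during which the arm holds its last target.

## Working session

There is one attempt and no reset: what is moved stays moved. The work goes in short steps, Python scripts to look and compute and a tool call to move; the robot and the scene stay as the last step left them, time stands still between calls to the robot, and variables do not carry over. Pictures are saved under pics/ and viewed, and the job is handed in when it is done.

Besides the shell and the picture viewer there is one more tool, called after "Call:" as a command line: name --argument value ..., lists and objects as JSON in quotes. move_arm: Moves the arm, as the interface text tells. Its arguments: {"type":"object","properties":{"series":{"type":"array"},"newtons":{"type":"number"}},"required":["series"]}

```bash
mkdir -p pics; ls
cat > h.py <<'E'
import numpy as np, cv2
from rig import manip
from scipy.spatial.transform import Rotation as Ro
def snap(n,f):
    d=manip.get_image(n); cv2.imwrite('pics/'+f,d['color'][:,:,::-1]); return d
def ray(d,u,v):
    c=np.array([(u-d['cx'])/d['fx'],(v-d['cy'])/d['fy'],1.]); R=np.array(d['R']);t=np.array(d['t'])
    return -R.T@t, R.T@c
def onz(d,u,v,z):
    o,r=ray(d,u,v); return o+r*(z-o[2])/r[2]
def proj(d,X):
    c=np.array(d['R'])@np.array(X)+np.array(d['t']); return np.array([d['fx']*c[0]/c[2]+d['cx'],d['fy']*c[1]/c[2]+d['cy']])
def st():
    s=manip.get_state(); print('t',round(s['clock'],2),'p',np.round(s['position'],4),'q',np.round(s['ee_rot'],3),'F',np.round(s['contact_force'],1),'M',np.round(s['moment'],2),'w',round(s['width'],4)); return s
E
python3 - <<'E'
from h import *
import pickle
st()
for n in('scene','top'):
    d=snap(n,n+'0.png'); pickle.dump(d,open(n+'0.pkl','wb')); print(d['fx'],d['cx'],d['cy'],np.round(d['R'],3),np.round(d['t'],3))
E
```

```text
pics
t 0.0 p [ 0.2077 -0.5356  0.2415] q [-0.001  0.983  0.184 -0.   ] F [-0.2  0.   0.6] M [-0.   -0.    0.04] w 0.0854
401.69473532224276 320.2579863485569 198.33883734736665 [[-0.581 -0.813 -0.016]
 [-0.607  0.447 -0.657]
 [ 0.542 -0.372 -0.754]] [0.287 0.392 1.165]
436.62100158583365 328.2027565142387 192.38053938756357 [[-0.021 -1.    -0.004]
 [-0.999  0.021 -0.04 ]
 [ 0.04   0.004 -0.999]] [-0.     0.512  1.557]
```

View pics/scene0.png

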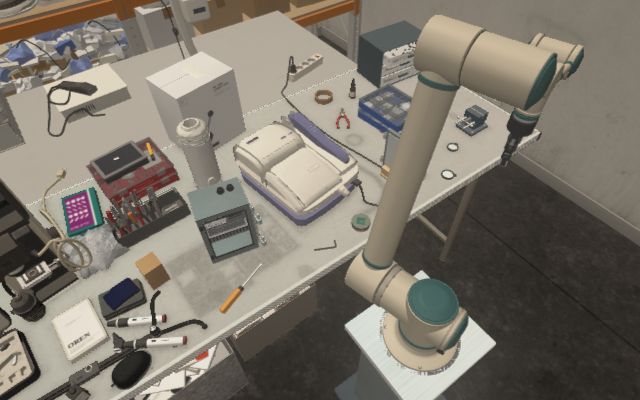

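View pics/top0.png

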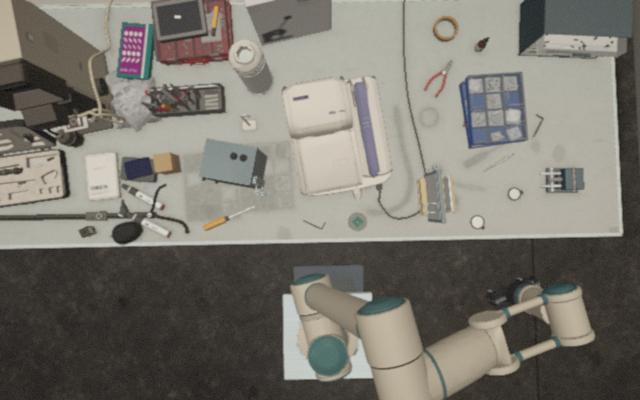

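The cabinet is at about (233,163) in the top view and the rack with the door and plate at about (437,195). The key, driver and tin lie between them and the robot. I'll zoom in.

Run:
```python
import cv2
t=cv2.imread('pics/top0.png'); s=cv2.imread('pics/scene0.png')
a=cv2.resize(t[155:235,395:475],(560,560),interpolation=cv2.INTER_CUBIC)
cv2.imwrite('pics/z1.png',a)
a=cv2.resize(t[130:210,190:290],(800,640)[:2],interpolation=cv2.INTER_CUBIC)
cv2.imwrite('pics/z2.png',cv2.resize(a,(700,560)))
a=cv2.resize(s[170:270,180:280],(580,580),interpolation=cv2.INTER_CUBIC)
cv2.imwrite('pics/z3.png',a)
a=cv2.resize(s[110:210,340:440],(580,580),interpolation=cv2.INTER_CUBIC)
cv2.imwrite('pics/z4.png',a)
```

```text
(no output)
```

View pics/z1.png

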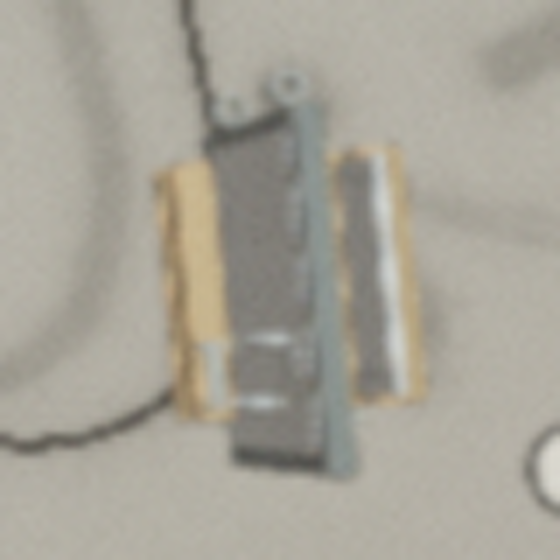

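View pics/z2.png

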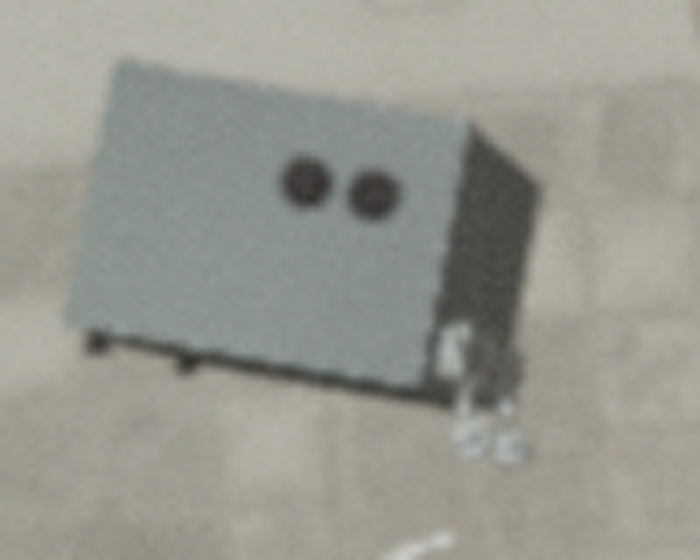

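View pics/z3.png

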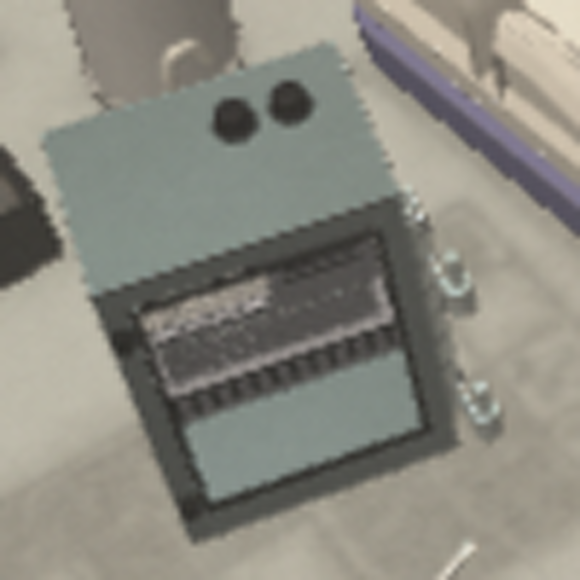

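View pics/z4.png

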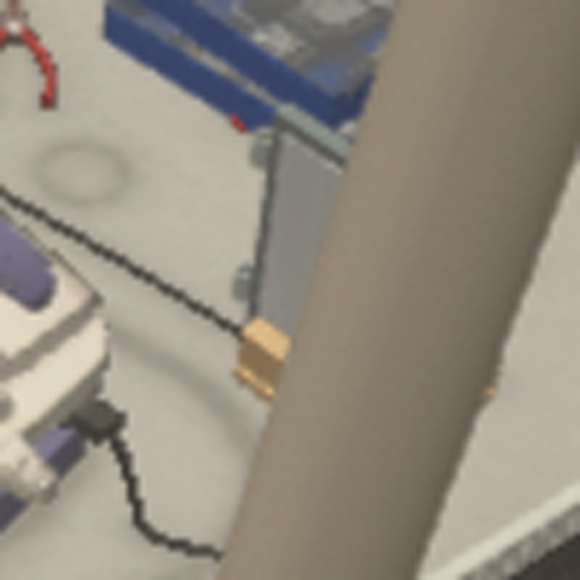

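Run:
```python
from h import *
import pickle
d=pickle.load(open('top0.pkl','rb')); print('cam',-np.array(d['R']).T@d['t'])
z1=lambda u,v:(395+u/7,155+v/7); z2=lambda u,v:(190+u/7,130+v/7)
print('upkn',onz(d,*z1(288,83),.182),'lowkn',onz(d,*z1(232,106),.066))
for p in((310,105),(343,475)): print('doortop',onz(d,*z1(*p),.212))
print('cab roof',[onz(d,*z2(*p),.240)[:2].round(4) for p in((118,62),(470,125),(425,385),(70,322))])
print('pins',onz(d,*z2(468,437),.198)[:2],onz(d,*z2(510,445),.082)[:2])
for p in ((357,222),(315,224),(205,225),(250,210)): print(onz(d,*p,.01)[:2])
```

```text
cam [ 0.44853462 -0.0167626   1.57658021]
upkn [ 0.57903925 -0.35878471  0.182     ] lowkn [ 0.57906555 -0.35919079  0.066     ]
doortop [ 0.56615609 -0.36094984  0.212     ]
doortop [ 0.40077075 -0.37048818  0.212     ]
cab roof [array([0.6752, 0.3587]), array([0.644, 0.204]), array([0.5299, 0.2253]), array([0.5609, 0.3809])]
pins [0.5085316  0.21383028] [0.50922639 0.21271221]
[ 0.40321475 -0.11191245]
[0.39918871 0.03858116]
[0.40378827 0.43293906]
[0.45414101 0.27079662]
```

Run:
```python
from h import *
d=snap('wrist','w0.png'); print(d['fx'],d['cx'],d['cy'],np.round(d['tool_from_camera'],3))
```

```text
352.27201042264437 315.85684268643286 197.1932335927594 [[ 0.    -0.955 -0.297  0.075]
 [ 1.     0.     0.    -0.001]
 [-0.    -0.297  0.955 -0.132]
 [ 0.     0.     0.     1.   ]]
```

View pics/w0.png

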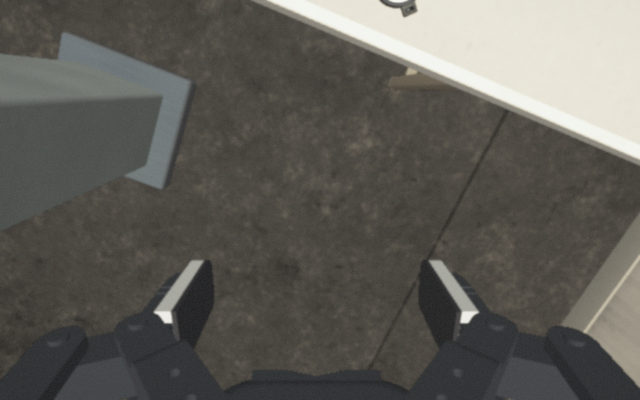

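The door's outside faces world −y and its knuckles face +x, with a yaw of about 93°. The cabinet yaw is about −11°. I'm moving above the door and looking with the wrist camera.

Call:
move_arm --series '[[[0,0,0.03,0,0,0,0.0854],[0.02,0.01,0.03,0,0,-0.031,0.0854],[0.028,0.018,0.01,0,0,-0.031,0.0854],[0.028,0.018,0.008,0,0,-0.031,0.0854],[0.028,0.018,0,0,0,-0.031,0.0854],[0.028,0.018,0,0,0,-0.031,0.0854],[0.028,0.018,0,0,0,-0.031,0.0854],[0.028,0.018,0,0,0,-0.031,0.0854],[0.028,0.018,0,0,0,-0.031,0.0854],[0.028,0.018,0,0,0,-0.031,0.0854],[0.028,0.018,0,0,0,-0.035,0.0854],[0.005,0,0,0,0,0,0.0854],[0,0,0,0,0,0,0.0854]]]'

```text
clock: 1.23
position: [0.4864, -0.363, 0.3196]
ee_rot: [-0.0, 1.0, 0.03, -0.0]
contact_force: [0.0, -0.5, 0.6]
width: 0.0856
```

```bash
cat >> h.py <<'E'
def wsnap(f):
    s=st(); d=manip.get_image('wrist'); cv2.imwrite('pics/'+f,d['color'][:,:,::-1])
    q=s['ee_rot']; T=np.eye(4); T[:3,:3]=Ro.from_quat([q[1],q[2],q[3],q[0]]).as_matrix(); T[:3,3]=s['position']
    C=T@np.array(d['tool_from_camera']); Ci=np.linalg.inv(C); d['R']=Ci[:3,:3]; d['t']=Ci[:3,3]; d['T']=T
    import pickle; pickle.dump(d,open(f[:-4]+'.pkl','wb')); return d
def ld(f):
    import pickle; return pickle.load(open(f,'rb'))
E
python3 - <<'E'
from h import *
d=wsnap('w1.png')
print(proj(d,(.579,-.359,.182)))
E
```

```text
t 1.23 p [ 0.4864 -0.363   0.3196] q [-0.    1.    0.03 -0.  ] F [ 0.  -0.5  0.6] M [-0.03  0.04  0.03] w 0.0856
[318.78474325  60.57953523]
```

View pics/w1.png

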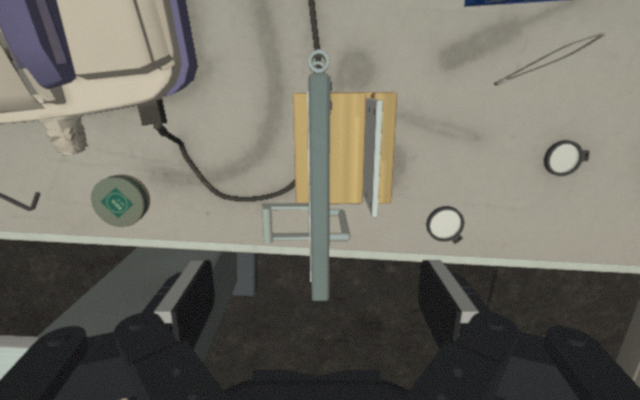

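The knuckle is at (318,61), against a predicted (318.8,60.6). The door top runs vertically in the image, so it lines up with the jaws. The striker is on the left and the plate on the right. I'm descending to grip.

Call:
move_arm --series '[[[0,-0.001,-0.02,0,0,0,0.0854],[0,0,-0.025,0,0,0,0.0854],[0,0,-0.025,0,0,0,0.0854],[0,0,-0.025,0,0,0,0.0854],[0,0,-0.02,0,0,0,0.0854],[0,0,-0.015,0,0,0,0.0854],[0,0,-0.004,0,0,0,0.0854],[0,0,0,0,0,0,0.0854],[0,0,0,0,0,0,0.04],[0,0,0,0,0,0,0.02],[0,0,0,0,0,0,0.01],[0,0,0,0,0,0,0.005],[0,0,0,0,0,0,0.005],[0,0,0,0,0,0,0.005],[0,0,0,0,0,0,0.005]]]' --newtons 70

```text
clock: 2.53
position: [0.4852, -0.3654, 0.187]
ee_rot: [0.001, 1.0, 0.028, 0.001]
contact_force: [0.2, -0.6, 2.9]
width: 0.013
```

Run:
```python
from h import *
d=wsnap('w2.png')
print(proj(d,(.579,-.359,.182)))
```

```text
t 2.53 p [ 0.4852 -0.3654  0.187 ] q [0.001 1.    0.028 0.001] F [ 0.2 -0.6  2.9] M [-0.   -0.05  0.06] w 0.013
[314.34862912  29.56449809]
```

View pics/w2.png

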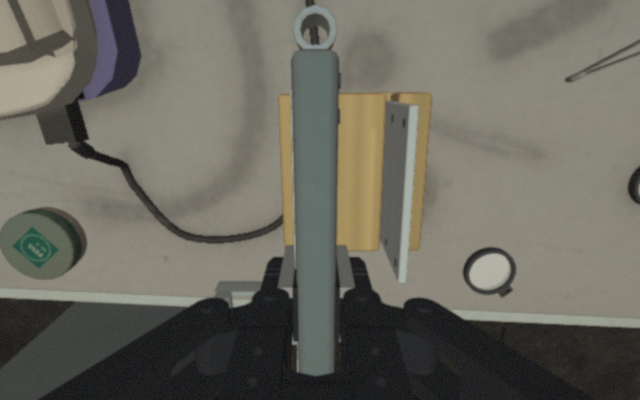

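The door is gripped (width 13 mm), with the knuckle ring at (315,28). I'm lifting.

Call:
move_arm --series '[[[0,0,0.005,0,0,0,0.005],[0,0,0.008,0,0,0,0.005],[0,0,0.012,0,0,0,0.005],[0,0,0.02,0,0,0,0.005],[0,0,0.025,0,0,0,0.005],[0,0,0.025,0,0,0,0.005],[0,0,0.025,0,0,0,0.005],[0,0,0.025,0,0,0,0.005],[0,0,0.025,0,0,0,0.005],[0,0,0.015,0,0,0,0.005],[0,0,0,0,0,0,0.005],[0,0,0,0,0,0,0.005]]]'

```text
clock: 3.58
position: [0.4848, -0.365, 0.3716]
ee_rot: [0.0, 1.0, 0.028, 0.0]
contact_force: [0.4, 0.3, -4.6]
width: 0.0133
```

Run:
```python
from h import *
d=wsnap('w3.png')
d=snap('scene','s3.png')
t=cv2.imread('pics/s3.png');cv2.imwrite('pics/s3z.png',cv2.resize(t[50:250,200:500],(780,520),interpolation=cv2.INTER_CUBIC))
```

```text
t 3.58 p [ 0.4848 -0.365   0.3716] q [0.    1.    0.028 0.   ] F [ 0.4  0.3 -4.6] M [0.02 0.04 0.  ] w 0.0133
```

View pics/w3.png

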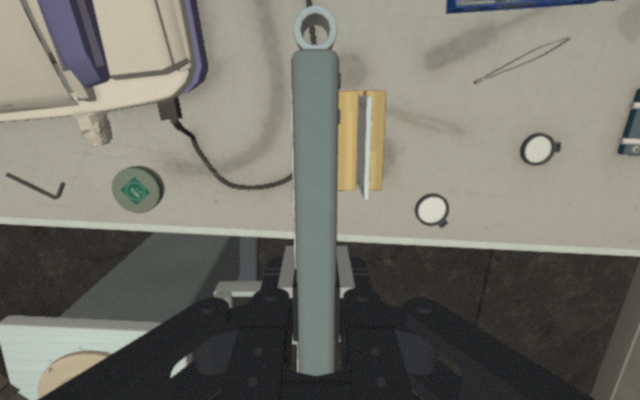

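View pics/s3z.png

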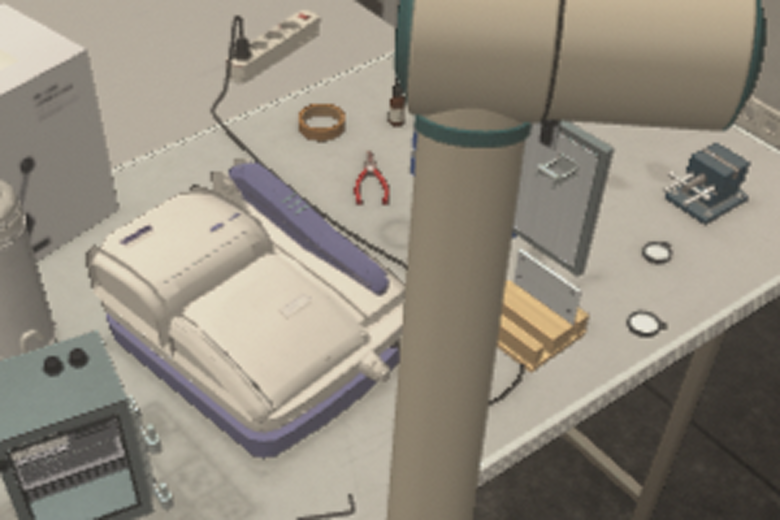

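Weight is about 4.6 N and the lift is clean. I'm carrying the door to a spot in front and to the right of the pins, high up.

Call:
move_arm --series '[[[0,0.01,0.01,0,0,0,0.005],[-0.005,0.02,0.018,0,0,-0.01,0.005],[-0.006,0.03,0,0,0,-0.016,0.005],[-0.006,0.035,0,0,0,-0.016,0.005],[-0.006,0.035,0,0,0,-0.016,0.005],[-0.006,0.035,0,0,0,-0.016,0.005],[-0.006,0.035,0,0,0,-0.016,0.005],[-0.006,0.035,0,0,0,-0.016,0.005],[-0.006,0.035,0,0,0,-0.016,0.005],[-0.006,0.035,0,0,0,-0.016,0.005],[-0.006,0.035,0,0,0,-0.016,0.005],[-0.006,0.035,0,0,0,-0.016,0.005],[-0.006,0.035,0,0,0,-0.016,0.005],[-0.006,0.035,0,0,0,-0.016,0.005],[-0.006,0.035,0,0,0,-0.016,0.005],[-0.005,0.035,0,0,0,-0.016,0.005],[0,0.035,0,0,0,-0.016,0.005],[0,0.02,0,0,0,-0.005,0.005],[0,0.009,0,0,0,0,0.005],[0,0,0,0,0,0,0.005]]]'

```text
clock: 5.35
position: [0.3958, 0.2156, 0.3988]
ee_rot: [0.0, 0.995, -0.098, -0.001]
contact_force: [0.3, -0.6, -4.3]
width: 0.0131
```

Call:
move_arm --series '[[[0,0,0,0,0,0,0.005],[0,0,0,0,0,0,0.005]]]'

```text
clock: 5.52
position: [0.3966, 0.2127, 0.3991]
ee_rot: [0.001, 0.995, -0.1, -0.0]
contact_force: [0.4, -0.3, -3.5]
width: 0.0131
```

Run:
```python
from h import *
d=wsnap('w4.png'); print(proj(d,(.5085,.2135,.198)),manip.get_state()['qpos'])
```

```text
t 5.52 p [0.3966 0.2127 0.3991] q [ 0.001  0.995 -0.1   -0.   ] F [ 0.4 -0.3 -3.5] M [-0.05  0.03  0.02] w 0.0131
[289.1652002   45.01328496] [ 3.37790690e-01  3.14390271e-02  1.42840727e+00 -9.52159981e-04
  1.68244751e+00  2.10932357e+00]
```

View pics/w4.png

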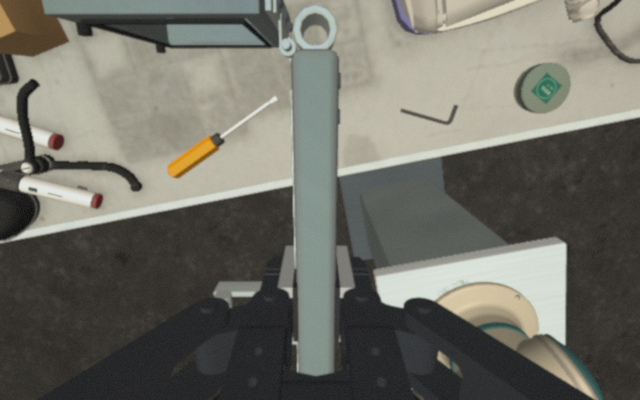

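The pin with its barrel shows just left of the knuckle at about (288,46), which agrees with the prediction. Zooming in.

Run:
```python
import cv2
t=cv2.imread('pics/w4.png');cv2.imwrite('pics/w4z.png',cv2.resize(t[0:70,250:350],(800,560),interpolation=cv2.INTER_CUBIC))
```

```text
(no output)
```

View pics/w4z.png

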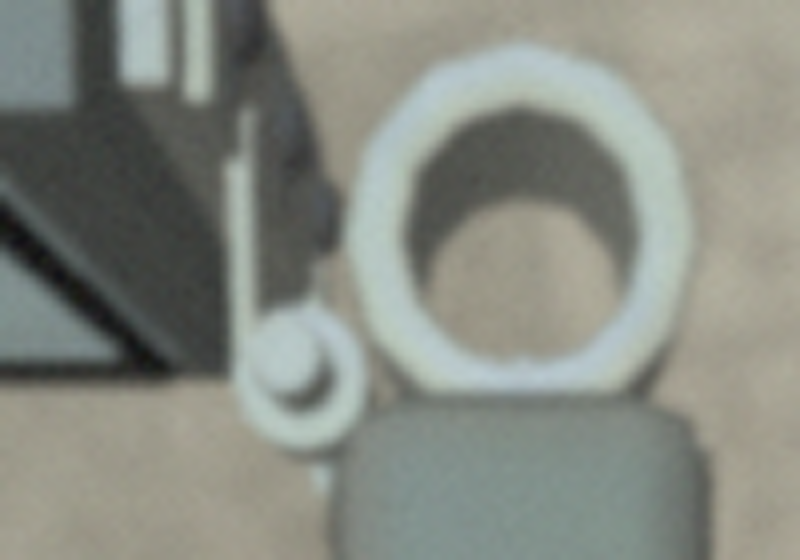

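Run:
```python
from h import *
d=ld('w4.pkl')
kn=onz(d,315.2,29.1,.3991-.005); pin=onz(d,286.2,44.8,.198); b=onz(d,287.9,46.9,.176)
psi=np.deg2rad(-11.3)
print('kn',kn,'pin',pin,b,'d',pin-kn)
d=ld('w1.pkl'); k0=onz(d,318,61,.182); print(k0, onz(d,319,74,.212),onz(d,320,300,.212))
d=ld('w2.pkl'); print(onz(d,315.5,28,.182))
d=ld('w3.pkl'); print(onz(d,315.5,28.5,.3716-.005)-d['T'][:3,3])
# cabinet yaw from wrist w4: roof front edge
```

```text
kn [0.48875965 0.19438589 0.3941    ] pin [0.50918117 0.21599902 0.198     ] [0.50972969 0.21601314 0.176     ] d [ 0.02042153  0.02161313 -0.1961    ]
[ 0.57868579 -0.35845684  0.182     ] [ 0.56892199 -0.35952876  0.212     ] [ 0.40190276 -0.37075174  0.212     ]
[ 0.57952908 -0.35938023  0.182     ]
[ 0.09411392  0.0060014  -0.00501008]
```

Call:
move_arm --series '[[[0,0,-0.015,0,0,0,0.005],[0,0,-0.02,0,0,0,0.005],[0,0,-0.02,0,0,0,0.005],[0,0,-0.02,0,0,0,0.005],[0,0,-0.02,0,0,0,0.005],[0,0,-0.02,0,0,0,0.005],[0,0,-0.02,0,0,0,0.005],[0,0,-0.009,0,0,0,0.005],[0,0,0,0,0,0,0.005],[0,0,0,0,0,0,0.005],[0,0,0,0,0,0,0.005],[0,0,0,0,0,0,0.005]]]'

```text
clock: 6.57
position: [0.3978, 0.214, 0.2568]
ee_rot: [-0.001, 0.995, -0.1, 0.001]
contact_force: [-0.2, 0.6, -3.0]
width: 0.0128
```

Run:
```python
from h import *
d=wsnap('w5.png'); t=cv2.imread('pics/w5.png');cv2.imwrite('pics/w5z.png',cv2.resize(t[0:80,220:340],(780,520),interpolation=cv2.INTER_CUBIC))
```

```text
t 6.57 p [0.3978 0.214  0.2568] q [-0.001  0.995 -0.1    0.001] F [-0.2  0.6 -3. ] M [ 0.01  0.08 -0.04] w 0.0128
```

View pics/w5z.png

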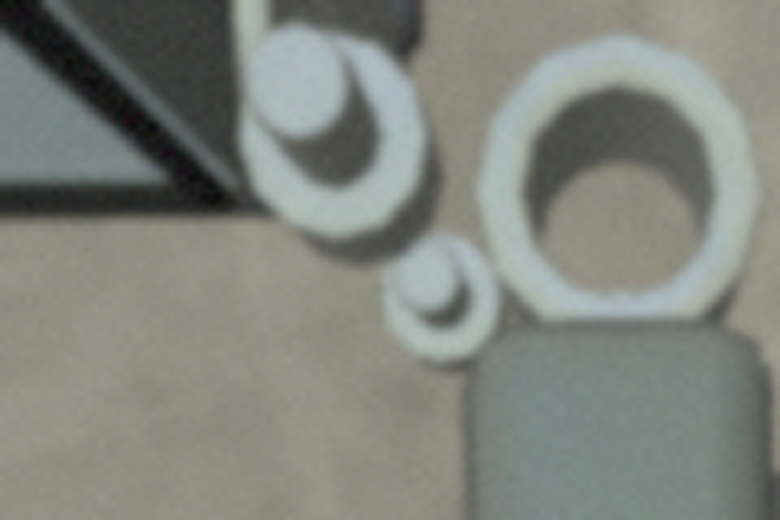

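View pics/w5.png

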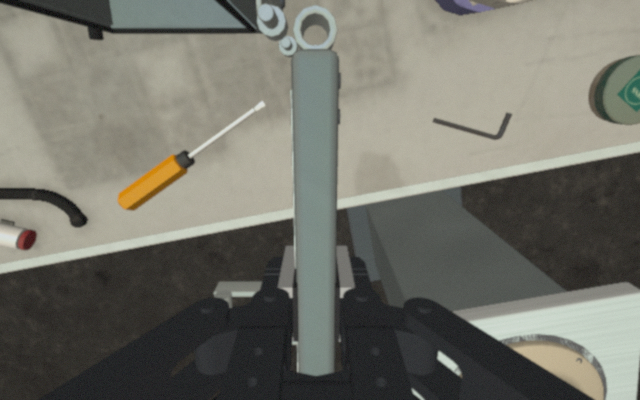

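Run:
```python
from h import *
d=ld('w5.pkl'); z=.2568-.005
kn=onz(d,315.4,29.4,z); kb=onz(d,315.4,38.5,z-.024)
P={'up':onz(d,265.7,12.3,.198),'ub':onz(d,271.5,21.2,.176),'lp':onz(d,285.8,42.8,.082),'lb':onz(d,288,45.8,.060)}
print(kn,kb,kn-d['T'][:3,3])
for k,v in P.items(): print(k,v,(v-kn)[:2])
```

```text
[0.48999229 0.19569371 0.2518    ] [0.49002171 0.19573985 0.2278    ] [ 0.09215581 -0.01827047 -0.00498552]
up [0.51002196 0.2165412  0.198     ] [0.02002967 0.02084749]
ub [0.50969711 0.21644659 0.176     ] [0.01970482 0.02075288]
lp [0.50951106 0.21638791 0.082     ] [0.01951877 0.02069421]
lb [0.50962011 0.21627464 0.06      ] [0.01962782 0.02058093]
```

Both pins triangulate to the same axis (0.5097, 0.2164), and the knuckle is at (0.4900, 0.1957). Shifting the knuckle over the pins.

Call:
move_arm --series '[[[0.005,0.005,0,0,0,0,0.005],[0.005,0.005,0,0,0,0,0.005],[0.005,0.006,0,0,0,0,0.005],[0.005,0.005,0,0,0,0,0.005],[0,0,-0.008,0,0,0,0.005],[0,0,-0.008,0,0,0,0.005],[0,0,-0.004,0,0,0,0.005],[0,0,0,0,0,0,0.005],[0,0,0,0,0,0,0.005],[0,0,0,0,0,0,0.005],[0,0,0,0,0,0,0.005]]]'

```text
clock: 7.53
position: [0.417, 0.2348, 0.2357]
ee_rot: [-0.0, 0.995, -0.1, 0.0]
contact_force: [0.2, -0.5, -4.3]
width: 0.0134
```

Run:
```python
from h import *
d=wsnap('w6.png'); t=cv2.imread('pics/w6.png');cv2.imwrite('pics/w6z.png',cv2.resize(t[0:60,275:355],(800,600),interpolation=cv2.INTER_CUBIC))
z=d['T'][2,3]-.005
kn=onz(d,315.4,29.4,z); print(kn)
print('expected pin top px',proj(d,(kn[0],kn[1],.198)), proj(d,(.5097,.2165,.198)))
```

```text
t 7.53 p [0.417  0.2348 0.2357] q [-0.     0.995 -0.1    0.   ] F [ 0.2 -0.5 -4.3] M [ 0.05 -0.   -0.02] w 0.0134
[0.50913174 0.21653415 0.23065049]
expected pin top px [315.47212037  41.04842822] [315.29369984  39.66676343]
```

View pics/w6z.png

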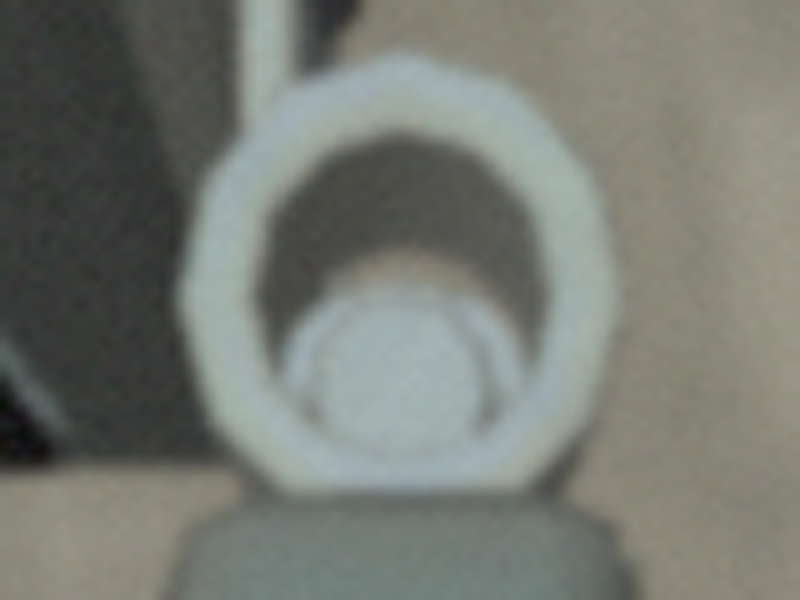

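Run:
```python
from h import *
d=ld('w6.pkl'); z=d['T'][2,3]-.005; T=d['T'];ax=T[:3,0]
g=d['color'][:,:,:].mean(2)
print(g[0:50,313:318].mean(1).round(0))
print(g[34:40,281:350].mean(0).round(0))
f=lambda v,zz,r:((onz(d,315,v,zz)-T[:3,3])@ax*1e3-r).round(2)
print('outer',f(5.5,z,8),'inner',f(13,z,5.2),'pin',f(28.3,.198,3.7),f(28.3,.198,4.2))
print('lower inner edge of knuckle bottom', f(24.5,z-.024,5.2))
```

```text
[125. 125. 124. 125. 130. 147. 166. 171. 170. 167. 164. 160. 146. 115.
  87.  77.  78.  77.  77.  77.  79.  77.  80.  81.  90. 109. 125. 134.
 144. 155. 158. 167. 170. 171. 171. 173. 171. 173. 173. 172. 173. 171.
 173. 170. 167. 164. 169. 167. 152. 117.]
[ 56.  56.  55.  56.  56.  56.  56.  57.  55.  57.  57.  57.  68. 104.
 142. 162. 169. 170. 170. 164. 146. 127. 138. 158. 162. 156. 160. 168.
 169. 170. 171. 171. 171. 172. 172. 173. 173. 172. 171. 171. 168. 157.
 145. 154. 163. 158. 143. 142. 159. 167. 167. 165. 160. 150. 135. 126.
 128. 130. 130. 129. 129. 128. 128. 127. 128. 131. 131. 132. 135.]
outer 93.52 inner 93.96 pin 95.34 94.84
lower inner edge of knuckle bottom 94.02
```

The knuckle hole shows the pin inside it, centred sideways, about 1 mm too far ahead. I'm correcting that and lowering gently.

Call:
move_arm --series '[[[0.001,-0.0002,0,0,0,0,0.005],[0,0,-0.003,0,0,0,0.005],[0,0,-0.003,0,0,0,0.005],[0,0,-0.001,0,0,0,0.005],[0,0,-0.001,0,0,0,0.005],[0,0,-0.001,0,0,0,0.005],[0,0,-0.001,0,0,0,0.005],[0,0,-0.001,0,0,0,0.005],[0,0,0,0,0,0,0.005],[0,0,0,0,0,0,0.005]]]'

```text
clock: 8.42
position: [0.4178, 0.2347, 0.2243]
ee_rot: [0.0, 0.995, -0.099, -0.0]
contact_force: [-0.1, -0.2, -4.3]
width: 0.0133
```

Run:
```python
from h import *
d=wsnap('w7.png'); t=cv2.imread('pics/w7.png');cv2.imwrite('pics/w7z.png',cv2.resize(t[0:60,275:355],(800,600),interpolation=cv2.INTER_CUBIC))
```

```text
t 8.42 p [0.4178 0.2347 0.2243] q [ 0.     0.995 -0.099 -0.   ] F [-0.1 -0.2 -4.3] M [0.05 0.04 0.01] w 0.0133
```

View pics/w7z.png

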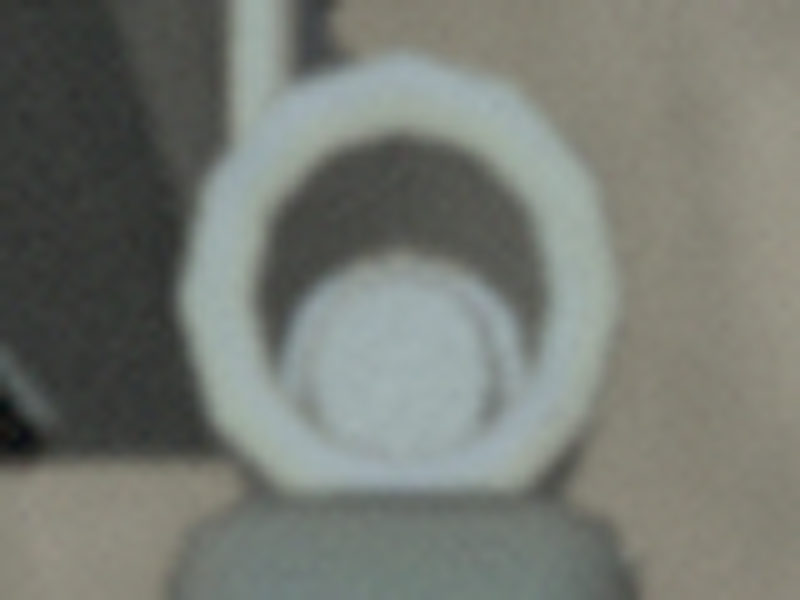

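There is no contact force 2.7 mm past the nominal pin tip, so the pins are in. Continuing.

Call:
move_arm --series '[[[0,0,-0.001,0,0,0,0.005],[0,0,-0.0015,0,0,0,0.005],[0,0,-0.0015,0,0,0,0.005],[0,0,-0.0015,0,0,0,0.005],[0,0,-0.0015,0,0,0,0.005],[0,0,-0.001,0,0,0,0.005],[0,0,0,0,0,0,0.005],[0,0,0,0,0,0,0.005]]]'

```text
clock: 9.13
position: [0.4178, 0.2346, 0.2162]
ee_rot: [0.0, 0.995, -0.099, -0.0]
contact_force: [0.3, 0.5, -4.0]
width: 0.0131
```

Run:
```python
from h import *
d=wsnap('w8.png'); t=cv2.imread('pics/w8.png');cv2.imwrite('pics/w8z.png',cv2.resize(t[0:60,275:355],(800,600),interpolation=cv2.INTER_CUBIC))
```

```text
t 9.13 p [0.4178 0.2346 0.2162] q [ 0.     0.995 -0.099 -0.   ] F [ 0.3  0.5 -4. ] M [ 0.01 -0.01 -0.04] w 0.0131
```

View pics/w8z.png

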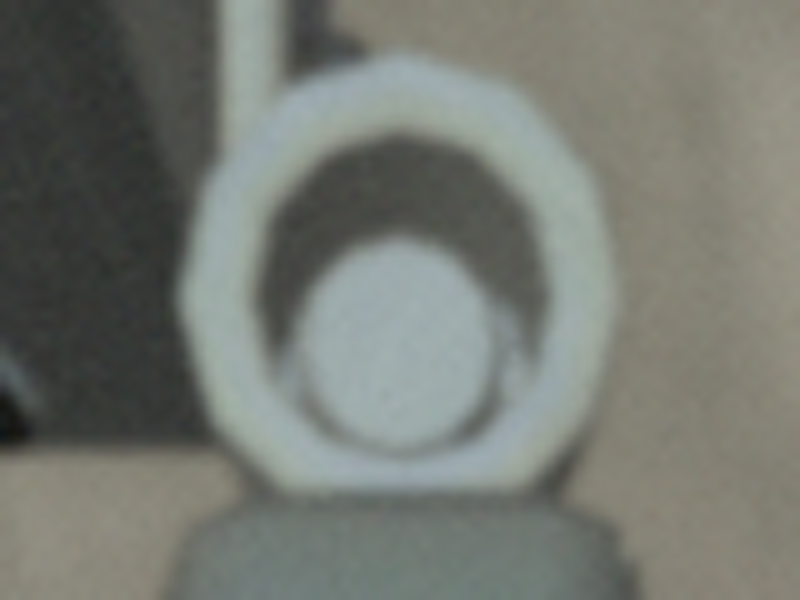

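Entering with no force. Lowering to the seat at TCP z ≈ 0.205.

Call:
move_arm --series '[[[0,0,-0.0015,0,0,0,0.005],[0,0,-0.0015,0,0,0,0.005],[0,0,-0.0015,0,0,0,0.005],[0,0,-0.0015,0,0,0,0.005],[0,0,-0.0015,0,0,0,0.005],[0,0,-0.0015,0,0,0,0.005],[0,0,0,0,0,0,0.005],[0,0,0,0,0,0,0.005]]]'

```text
clock: 9.85
position: [0.4178, 0.2346, 0.2072]
ee_rot: [0.0, 0.995, -0.099, -0.0]
contact_force: [-0.6, -0.4, -3.4]
width: 0.0132
```

Run:
```python
from h import *
d=wsnap('w9.png'); t=cv2.imread('pics/w9.png');cv2.imwrite('pics/w9z.png',cv2.resize(t[0:60,275:355],(800,600),interpolation=cv2.INTER_CUBIC))
```

```text
t 9.85 p [0.4178 0.2346 0.2072] q [ 0.     0.995 -0.099 -0.   ] F [-0.6 -0.4 -3.4] M [-0.   -0.04 -0.04] w 0.0132
```

View pics/w9z.png

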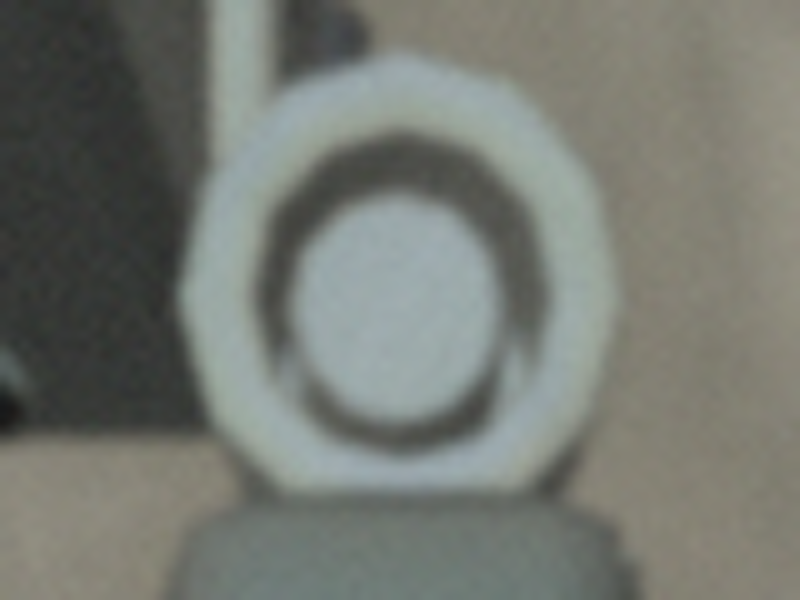

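The pin is centred in the knuckle and almost level with its top. Creeping down the last ~2 mm.

Call:
move_arm --series '[[[0,0,-0.0006,0,0,0,0.005],[0,0,-0.0006,0,0,0,0.005],[0,0,-0.0006,0,0,0,0.005],[0,0,-0.0004,0,0,0,0.005],[0,0,0,0,0,0,0.005]]]'

```text
clock: 10.32
position: [0.4178, 0.2346, 0.205]
ee_rot: [0.0, 0.995, -0.099, -0.0]
contact_force: [-0.3, 0.4, -3.1]
width: 0.0135
```

Call:
move_arm --series '[[[0,0,-0.0004,0,0,0,0.005],[0,0,0,0,0,0,0.005],[0,0,0,0,0,0,0.005]]]'

```text
clock: 10.57
position: [0.4179, 0.2347, 0.2049]
ee_rot: [-0.0, 0.995, -0.099, 0.0]
contact_force: [-0.6, 0.2, -2.0]
width: 0.0133
```

Call:
move_arm --series '[[[0,0,-0.0004,0,0,0,0.005],[0,0,0,0,0,0,0.005],[0,0,0,0,0,0,0.005]]]'

```text
clock: 10.82
position: [0.4178, 0.2347, 0.2047]
ee_rot: [-0.0, 0.995, -0.099, 0.0]
contact_force: [-0.9, -0.3, 0.9]
width: 0.0133
```

Call:
move_arm --series '[[[0,0,-0.0004,0,0,0,0.005],[0,0,0,0,0,0,0.005],[0,0,0,0,0,0,0.005]]]'

```text
clock: 11.07
position: [0.4177, 0.2348, 0.2045]
ee_rot: [-0.0, 0.995, -0.099, 0.0]
contact_force: [-3.9, 0.4, 5.8]
width: 0.013
```

Seated: the downward load shifted by about 10 N at z = 0.2045, as expected. Releasing and rising.

Call:
move_arm --series '[[[0,0,0,0,0,0,0.016],[0,0,0,0,0,0,0.03],[0,0,0,0,0,0,0.045],[0,0,0,0,0,0,0.05],[0,0,0,0,0,0,0.05],[0,0,0,0,0,0,0.05]]]' --newtons 40

```text
clock: 11.57
position: [0.4179, 0.2346, 0.2038]
ee_rot: [0.0, 0.995, -0.099, -0.0]
contact_force: [0.2, 0.0, 0.5]
width: 0.0499
```

Run:
```python
from h import *
d=wsnap('w10.png')
```

```text
t 11.57 p [0.4179 0.2346 0.2038] q [ 0.     0.995 -0.099 -0.   ] F [0.2 0.  0.5] M [ 0.01 -0.01  0.03] w 0.0499
```

View pics/w10.png

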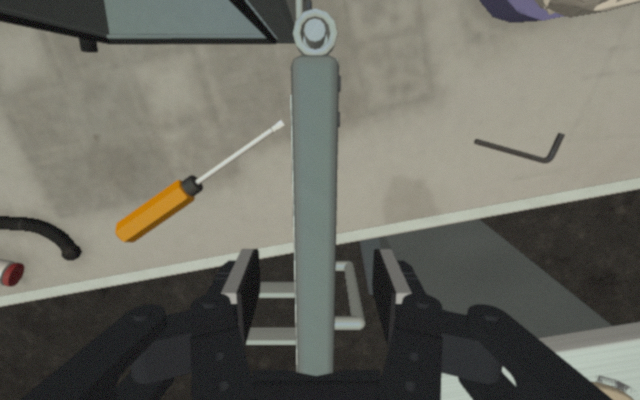

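The door hangs upright on the pins, with the pin top visible in the knuckle at (314,31), and the fingers are clear. I'm rising, closing the fingers and moving to the outside (−y) near the free edge.

Call:
move_arm --series '[[[0,0,0.01,0,0,0,0.05],[0,0,0.02,0,0,0,0.05],[0,0,0.025,0,0,0,0.05],[0,0,0.025,0,0,0,0.05],[-0.005,-0.004,0.005,0,0,0,0.02],[-0.012,-0.006,0,0,0,0,0],[-0.017,-0.009,0,0,0,0,0],[-0.017,-0.009,0,0,0,0,0],[-0.015,-0.007,0,0,0,0,0],[-0.005,-0.002,0,0,0,0,0],[0,0,0,0,0,0,0],[0,0,0,0,0,0,0]]]'

```text
clock: 12.62
position: [0.3467, 0.1976, 0.2887]
ee_rot: [-0.0, 0.995, -0.099, 0.0]
contact_force: [0.7, 0.3, 0.0]
width: 0.0
```

Run:
```python
from h import *
d=wsnap('w11.png')
snap('scene','s11.png')
```

```text
t 12.62 p [0.3467 0.1976 0.2887] q [-0.     0.995 -0.099  0.   ] F [0.7 0.3 0. ] M [ 0.05 -0.02  0.01] w 0.0
```

View pics/w11.png

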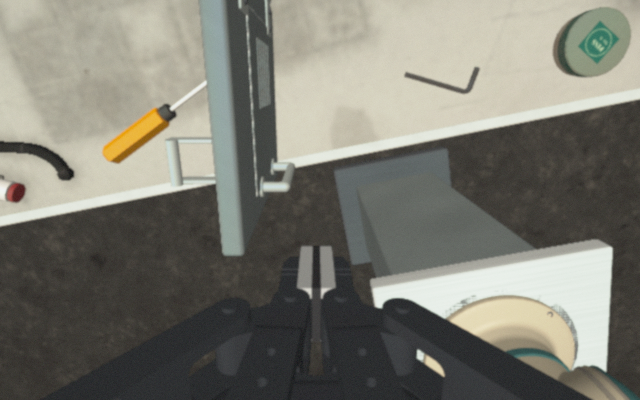

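View pics/s11.png

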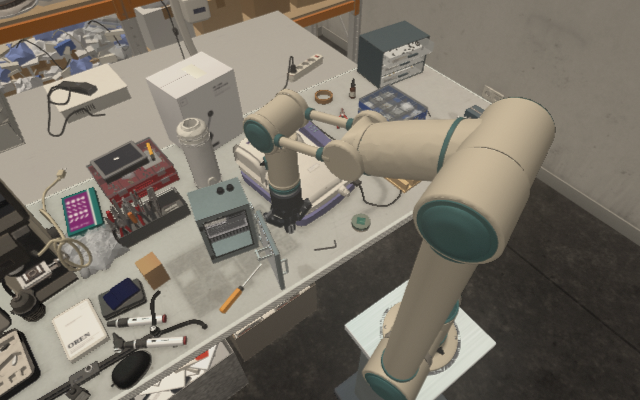

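The fingers are closed to the right of the door's free end, above the handle and clear of the door. I'm computing the push arc.

Run:
```python
from h import *
H=np.array([.5097,.2164]);psi=np.deg2rad(-11.4);a,b=11,14
def tool(ph,r=156):
    p=np.deg2rad(ph);n=np.array([np.cos(p),np.sin(p)])
    C=np.array([-7*np.cos(p)-r*np.sin(p),-7*np.sin(p)+r*np.cos(p)])
    v=(C-(a*abs(np.cos(p))+b*abs(np.sin(p)))*n)/1e3
    c,s=np.cos(psi),np.sin(psi); return H+np.array([[c,-s],[s,c]])@v
P=None
for ph in list(range(95,10,-5))+list(range(10,-3,-1)):
    t=tool(ph); print(ph,t.round(4),None if P is None else ((t-P)*1e3).round(1)); P=t
```

```text
95 [0.3522 0.212 ] None
90 [0.3526 0.2266] [ 0.4 14.6]
85 [0.3539 0.2394] [ 1.2 12.8]
80 [0.3562 0.2522] [ 2.3 12.8]
75 [0.3596 0.2648] [ 3.4 12.6]
70 [0.3641 0.2773] [ 4.5 12.4]
65 [0.3697 0.2894] [ 5.6 12.1]
60 [0.3764 0.3011] [ 6.7 11.7]
55 [0.3842 0.3123] [ 7.8 11.2]
50 [0.393  0.3228] [ 8.8 10.6]
45 [0.4028 0.3327] [9.8 9.8]
40 [0.4136 0.3417] [10.8  9. ]
35 [0.4252 0.3497] [11.6  8.1]
30 [0.4376 0.3567] [12.4  7. ]
25 [0.4508 0.3626] [13.1  5.9]
20 [0.4645 0.3673] [13.7  4.7]
15 [0.4787 0.3708] [14.2  3.4]
10 [0.4933 0.3728] [14.6  2.1]
9 [0.4962 0.3731] [2.9 0.3]
8 [0.4991 0.3733] [2.9 0.2]
7 [0.5021 0.3734] [3.  0.1]
6 [0.5051 0.3735] [3.  0.1]
5 [0.508  0.3736] [3. 0.]
4 [0.511  0.3735] [ 3. -0.]
3 [0.514  0.3735] [ 3.  -0.1]
2 [0.5169 0.3733] [ 3.  -0.1]
1 [0.5199 0.3731] [ 3.  -0.2]
0 [0.5229 0.3729] [ 3.  -0.3]
-1 [0.5254 0.3727] [ 2.5 -0.2]
-2 [0.5279 0.3724] [ 2.5 -0.2]
```

Call:
move_arm --series '[[[0,0,-0.015,0,0,0,0],[0,0,-0.025,0,0,0,0],[0,0,-0.025,0,0,0,0],[0,0,-0.019,0,0,0,0],[0,0,0,0,0,0,0],[0,0,0,0,0,0,0]]]'

```text
clock: 13.22
position: [0.3469, 0.1977, 0.2043]
ee_rot: [0.001, 0.995, -0.099, -0.001]
contact_force: [0.5, -0.2, 0.3]
width: -0.0001
```

Call:
move_arm --series '[[[0.0025,0.007,0,0,0,0,0],[0.0025,0.007,0,0,0,0,0],[0,0.007,0,0,0,0,0],[0,0.007,0,0,0,0,0],[0.001,0.0064,0,0,0,0,0],[0.001,0.0064,0,0,0,0,0],[0.001,0.0064,0,0,0,0,0],[0.001,0.0064,0,0,0,0,0],[0.0017,0.0063,0,0,0,0,0],[0.0017,0.0063,0,0,0,0,0],[0.0022,0.0062,0,0,0,0,0],[0.0022,0.0062,0,0,0,0,0],[0.0028,0.006,0,0,0,0,0],[0.0028,0.006,0,0,0,0,0],[0.0034,0.0058,0,0,0,0,0],[0.0034,0.0058,0,0,0,0,0],[0,0,0,0,0,0,0]]]'

```text
clock: 14.63
position: [0.3771, 0.3011, 0.2049]
ee_rot: [-0.0, 0.995, -0.099, 0.0]
contact_force: [-0.8, -0.7, 0.8]
width: 0.0001
```

Run:
```python
from h import *
d=wsnap('w12.png')
```

```text
t 14.63 p [0.3771 0.3011 0.2049] q [-0.     0.995 -0.099  0.   ] F [-0.8 -0.7  0.8] M [-0.01 -0.06  0.  ] w 0.0001
```

View pics/w12.png

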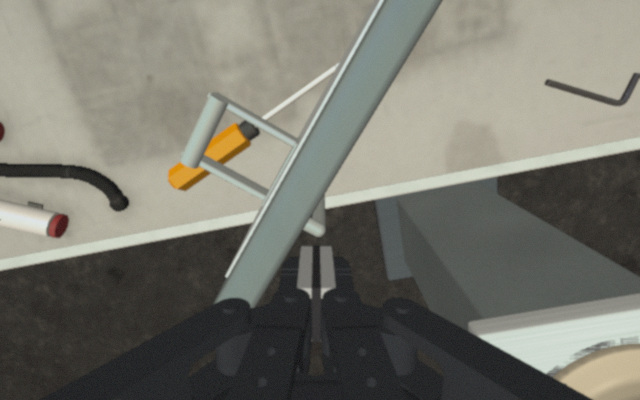

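The door is swinging with the finger, the contact is near the free edge and the force is negligible. Continuing to about 15°.

Call:
move_arm --series '[[[0.0039,0.0056,0,0,0,0,0],[0.0039,0.0056,0,0,0,0,0],[0.0044,0.0053,0,0,0,0,0],[0.0044,0.0053,0,0,0,0,0],[0.0049,0.0049,0,0,0,0,0],[0.0049,0.0049,0,0,0,0,0],[0.0054,0.0045,0,0,0,0,0],[0.0054,0.0045,0,0,0,0,0],[0.0058,0.004,0,0,0,0,0],[0.0058,0.004,0,0,0,0,0],[0.0062,0.0035,0,0,0,0,0],[0.0062,0.0035,0,0,0,0,0],[0.0065,0.003,0,0,0,0,0],[0.0065,0.003,0,0,0,0,0],[0.006,0.0023,0,0,0,0,0],[0.005,0.0015,0,0,0,0,0],[0.002,0.0007,0,0,0,0,0],[0,0,0,0,0,0,0],[0,0,0,0,0,0,0]]]'

```text
clock: 16.27
position: [0.4631, 0.3658, 0.2048]
ee_rot: [0.0, 0.995, -0.1, -0.0]
contact_force: [1.0, 0.7, 0.1]
width: 0.0002
```

Run:
```python
from h import *
d=wsnap('w13.png')
```

```text
t 16.27 p [0.4631 0.3658 0.2048] q [ 0.     0.995 -0.1   -0.   ] F [1.  0.7 0.1] M [ 0.02  0.05 -0.03] w 0.0002
```

View pics/w13.png

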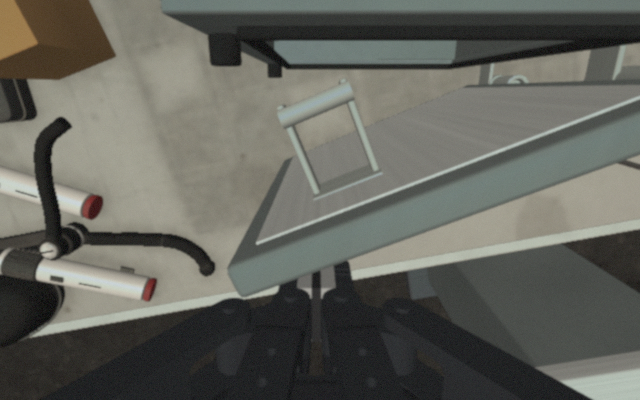

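The door is at about 20°, with the striker aimed under the roof. Continuing slowly to about 8°.

Call:
move_arm --series '[[[0.003,0.001,0,0,0,0,0],[0.003,0.001,0,0,0,0,0],[0.003,0.001,0,0,0,0,0],[0.003,0.001,0,0,0,0,0],[0.003,0.0007,0,0,0,0,0],[0.003,0.0007,0,0,0,0,0],[0.003,0.0006,0,0,0,0,0],[0.003,0.0005,0,0,0,0,0],[0.003,0.0004,0,0,0,0,0],[0.003,0.0003,0,0,0,0,0],[0.003,0.0002,0,0,0,0,0],[0.003,0.0001,0,0,0,0,0],[0,0,0,0,0,0,0]]]'

```text
clock: 17.4
position: [0.4999, 0.3735, 0.2049]
ee_rot: [-0.0, 0.995, -0.1, 0.0]
contact_force: [0.3, 1.1, 0.1]
width: 0.0001
```

Call:
move_arm --series '[[[0.0015,0,0,0,0,0,0],[0.0015,0,0,0,0,0,0],[0.0015,0,0,0,0,0,0],[0.0015,0,0,0,0,0,0],[0,0,0,0,0,0,0]]]'

```text
clock: 17.82
position: [0.502, 0.3735, 0.2046]
ee_rot: [0.001, 0.995, -0.099, -0.003]
contact_force: [-8.2, 0.3, 2.8]
width: -0.0001
```

Call:
move_arm --series '[[[0.001,0,0,0,0,0,0],[0.001,0,0,0,0,0,0],[0.001,0,0,0,0,0,0],[0,0,0,0,0,0,0]]]'

```text
clock: 18.15
position: [0.5068, 0.3734, 0.2047]
ee_rot: [0.0, 0.995, -0.099, -0.001]
contact_force: [-4.0, 0.1, 0.2]
width: -0.0003
```

Call:
move_arm --series '[[[0.001,0,0,0,0,0,0],[0.001,0,0,0,0,0,0],[0.001,0,0,0,0,0,0],[0,0,0,0,0,0,0]]]'

```text
clock: 18.48
position: [0.5117, 0.3731, 0.2048]
ee_rot: [0.0, 0.995, -0.1, 0.0]
contact_force: [-2.8, -0.2, -0.8]
width: -0.0004
```

Call:
move_arm --series '[[[0.001,0,0,0,0,0,0],[0.001,0,0,0,0,0,0],[0.001,0,0,0,0,0,0],[0,0,0,0,0,0,0]]]'

```text
clock: 18.82
position: [0.515, 0.3734, 0.2049]
ee_rot: [-0.0, 0.995, -0.1, 0.001]
contact_force: [-1.9, -1.0, -0.0]
width: 0.0001
```

Call:
move_arm --series '[[[0.001,0,0,0,0,0,0],[0.001,0,0,0,0,0,0],[0.001,0,0,0,0,0,0],[0,0,0,0,0,0,0]]]'

```text
clock: 19.15
position: [0.5182, 0.3738, 0.2052]
ee_rot: [-0.001, 0.995, -0.099, 0.001]
contact_force: [-1.0, -0.0, -0.9]
width: -0.0002
```

Call:
move_arm --series '[[[0.001,0,0,0,0,0,0],[0.001,0,0,0,0,0,0],[0,0,0,0,0,0,0]]]'

```text
clock: 19.4
position: [0.5201, 0.3737, 0.2052]
ee_rot: [-0.0, 0.995, -0.099, 0.001]
contact_force: [-0.9, -0.7, -0.9]
width: 0.0
```

Call:
move_arm --series '[[[0.001,0,0,0,0,0,0],[0.001,0,0,0,0,0,0],[0,0,0,0,0,0,0]]]'

```text
clock: 19.65
position: [0.5217, 0.3735, 0.205]
ee_rot: [-0.0, 0.995, -0.099, 0.0]
contact_force: [-0.2, 0.6, -0.0]
width: 0.0001
```

Run:
```python
from h import *
d=wsnap('w14.png')
```

```text
t 19.65 p [0.5217 0.3735 0.205 ] q [-0.     0.995 -0.099  0.   ] F [-0.2  0.6 -0. ] M [-0.01  0.02 -0.06] w 0.0001
```

View pics/w14.png

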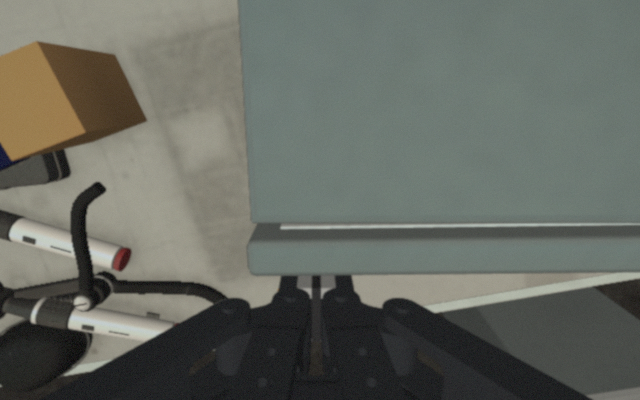

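The door looks shut and parallel to the front, with its edge at row ~273 against the roof edge at row ~222. I'm pushing on gently to feel the stops.

Call:
move_arm --series '[[[0.001,0,0,0,0,0,0],[0.001,0,0,0,0,0,0],[0,0,0,0,0,0,0]]]'

```text
clock: 19.95
position: [0.5235, 0.3735, 0.2049]
ee_rot: [0.0, 0.995, -0.099, 0.0]
contact_force: [0.7, -0.2, 0.5]
width: -0.0002
```

Call:
move_arm --series '[[[0.001,0,0,0,0,0,0],[0,0,0,0,0,0,0]]]'

```text
clock: 20.12
position: [0.5241, 0.3734, 0.2049]
ee_rot: [0.0, 0.995, -0.099, -0.0]
contact_force: [0.2, 0.9, 0.8]
width: -0.0
```

Call:
move_arm --series '[[[0.001,0,0,0,0,0,0],[0,0,0,0,0,0,0]]]'

```text
clock: 20.28
position: [0.5242, 0.3734, 0.2049]
ee_rot: [0.0, 0.995, -0.099, -0.001]
contact_force: [-2.8, 0.9, 1.4]
width: -0.0003
```

Call:
move_arm --series '[[[0.0007,0,0,0,0,0,0],[0,0,0,0,0,0,0]]]'

```text
clock: 20.45
position: [0.5243, 0.3734, 0.2049]
ee_rot: [0.0, 0.995, -0.099, -0.002]
contact_force: [-5.6, 0.5, 1.9]
width: -0.0001
```

Call:
move_arm --series '[[[0.0005,0,0,0,0,0,0],[0,0,0,0,0,0,0],[0,0,0,0,0,0,0]]]'

```text
clock: 20.7
position: [0.5243, 0.3734, 0.2049]
ee_rot: [0.0, 0.995, -0.099, -0.002]
contact_force: [-6.2, -0.2, 3.1]
width: -0.0001
```

Call:
move_arm --series '[[[-0.003,0,0,0,0,0,0],[-0.005,0,0,0,0,0,0],[-0.01,0,0,0,0,0,0],[-0.015,0.003,0,0,0,0,0],[-0.01,0,0.015,0,0,0,0],[0,0,0.03,0,0,0,0],[0,0,0.03,0,0,0,0],[0,0,0.03,0,0,0,0],[0,0,0.015,0,0,0,0],[0,0,0,0,0,0,0],[0,0,0,0,0,0,0]]]'

```text
clock: 21.62
position: [0.4827, 0.3767, 0.3257]
ee_rot: [-0.001, 0.995, -0.099, 0.001]
contact_force: [-0.2, 0.3, -0.3]
width: -0.0002
```

Run:
```python
from h import *
d=wsnap('w15.png'); print(proj(d,(.5097,.2164,.198)))
t=snap('top','t15.png'); a=cv2.imread('pics/t15.png'); cv2.imwrite('pics/t15z.png',cv2.resize(a[130:240,190:370],(792,484),interpolation=cv2.INTER_CUBIC))
```

```text
t 21.62 p [0.4827 0.3767 0.3257] q [-0.001  0.995 -0.099  0.001] F [-0.2  0.3 -0.3] M [ 0.03 -0.02 -0.04] w -0.0002
[527.76646611 111.26813302]
```

View pics/w15.png

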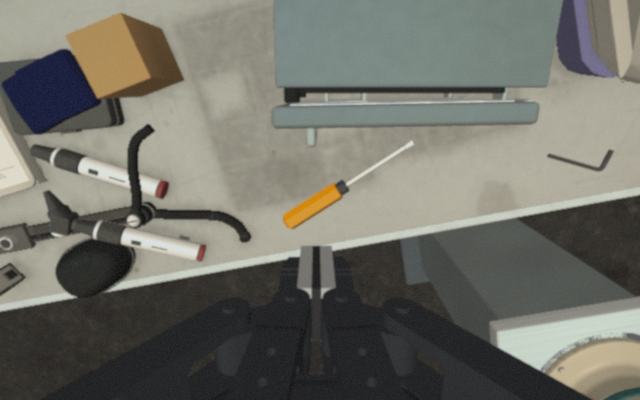

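View pics/t15z.png

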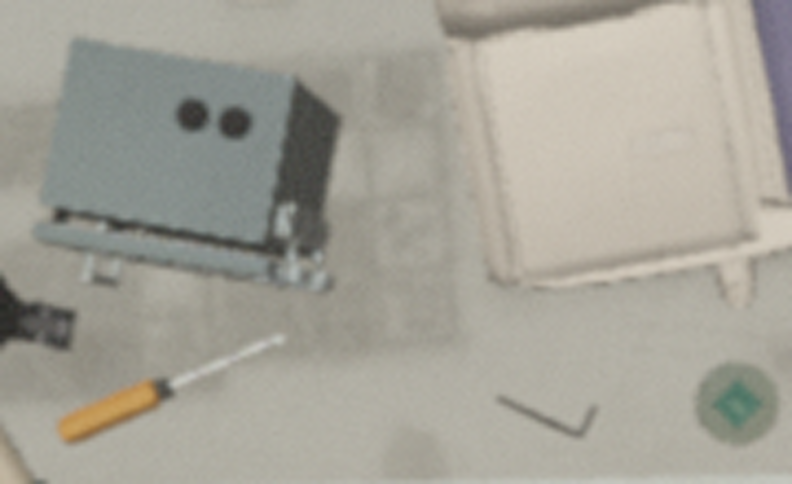

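Retracted. The door stays shut, nearly parallel to the roof edge. I'll measure the gap and angle and check that the knuckles are still seated.

Run:
```python
from h import *
d=ld('w15.pkl')
g=cv2.GaussianBlur(d['color'].mean(2),(0,0),.8)
c,s=np.cos(np.deg2rad(-11.4)),np.sin(np.deg2rad(-11.4))
R=np.array([[c,-s],[s,c]]).T
def edge(col,lo,hi,sg):
    dr=np.diff(g[lo:hi,col])*sg; i=int(dr.argmax()); return lo+i+.5
H=np.array([.5097,.2164])
for name,lo,hi,sg,z in(('roof',75,96,-1,.24),('door in',98,110,0,.23),('door front bottom',112,140,1,.23)):
    for col in (330,380,430,480,505):
        if sg==0: v=lo+int(g[lo:hi,col].argmin())
        else: v=edge(col,lo,hi,sg)
        p=onz(d,col,v,z); print(name,col,v,((R@(p[:2]-H))*1e3).round(1))
a=cv2.resize(d['color'][70:150,260:560,::-1],(800,213),interpolation=cv2.INTER_CUBIC); cv2.imwrite('pics/w15z.png',a)
```

```text
roof 330 86.5 [ 16.7 143.7]
roof 380 86.5 [ 16.7 114.2]
roof 430 86.5 [16.7 84.7]
roof 480 86.5 [16.8 55.3]
roof 505 85.5 [17.3 40.6]
door in 330 107 [  4.5 143.2]
door in 380 106 [  5.1 111.9]
door in 430 105 [ 5.7 80.6]
door in 480 104 [ 6.4 49.4]
door in 505 103 [ 7.  33.8]
door front bottom 330 127.5 [ -8.2 143.1]
door front bottom 380 127.5 [ -8.2 111.2]
door front bottom 430 126.5 [-7.5 79.3]
door front bottom 480 125.5 [-6.9 47.5]
door front bottom 505 124.5 [-6.3 31.7]
```

View pics/w15z.png

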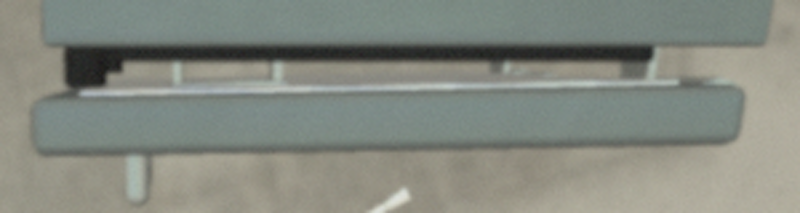

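The inside face at the free edge is about 2.5 mm from the stops and the angle to the front is about 1°, both inside limits. I'll look at the hinge once more.

Call:
move_arm --series '[[[-0.01,-0.02,0,0,0,0,0],[-0.01,-0.025,0,0,0,0,0],[-0.01,-0.025,0,0,0,0,0],[-0.01,-0.025,0,0,0,0,0],[-0.01,-0.025,0,0,0,0,0],[-0.01,-0.025,0,0,0,0,0],[-0.005,-0.02,0,0,0,0,0],[0,-0.005,0,0,0,0,0],[0,0,0,0,0,0,0],[0,0,0,0,0,0,0],[0,0,0,0,0,0,0]]]'

```text
clock: 22.63
position: [0.4187, 0.2073, 0.3242]
ee_rot: [-0.0, 0.995, -0.099, -0.001]
contact_force: [0.9, -0.5, 0.1]
width: 0.0001
```

Run:
```python
from h import *
d=wsnap('w16.png'); a=proj(d,(.5097,.2164,.198)); print(a)
u,v=int(a[0]),int(a[1]); t=cv2.imread('pics/w16.png'); v0=max(0,v-40);cv2.imwrite('pics/w16z.png',cv2.resize(t[v0:v0+80,u-50:u+50],(750,600),interpolation=cv2.INTER_CUBIC)); print(u-50,v0)
for zz in (.060,.176): print(proj(d,(.5097,.2164,zz+.024)))
```

```text
t 22.63 p [0.4187 0.2073 0.3242] q [-0.     0.995 -0.099 -0.001] F [ 0.9 -0.5  0.1] M [0.09 0.01 0.04] w 0.0001
[276.98205042  67.23617576]
226 27
[288.97456646  73.39420151]
[276.6748903  67.0784524]
```

View pics/w16z.png

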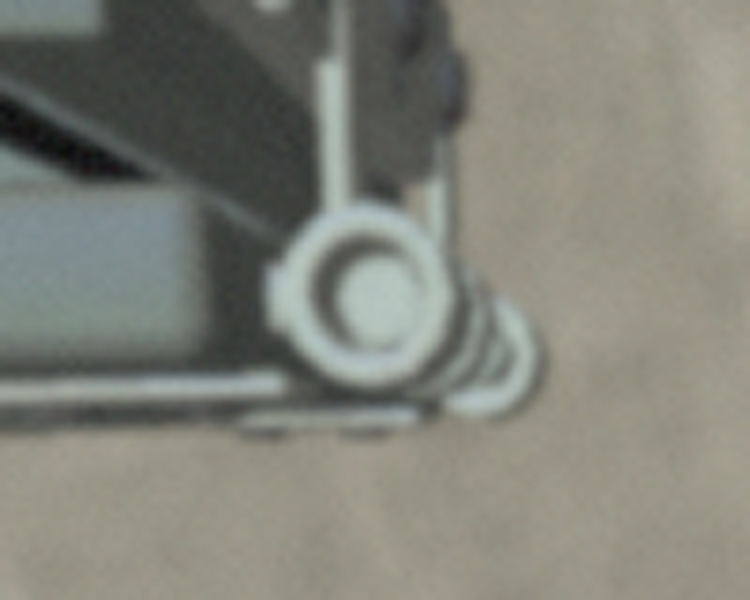

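View pics/w16.png

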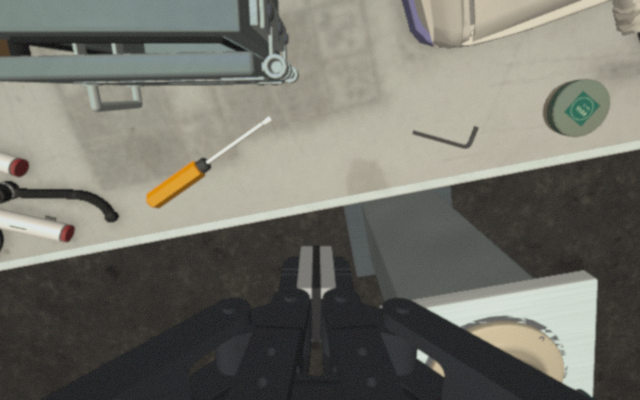

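The upper knuckle is seated on its pin at (274,66), with the pin end nearly flush with the knuckle top. The loose tools are where they were and the robot is clear. Handing in.

Run:
```python
from h import *
st(); print(manip.sign_off())
```

```text
t 22.68 p [0.4187 0.2073 0.3243] q [-0.     0.995 -0.099 -0.   ] F [-0.4  0.3 -0.3] M [ 0.02  0.01 -0.01] w -0.0001
the job is handed in; nothing more can be done
None
```

The door is hung on both pins and shut, and the job is handed in at 22.7 s of the 72 s allowed.

**Hanging:** I gripped the door at its top, lifted it out of the rack and found the pin axis with the wrist camera at about (0.510, 0.216). One correction of about 1 mm lined it up. Both knuckles then went down with no side force, and the load on seating was about 10 N.

**Shutting:** I pushed the door from outside, near the free edge. The highest force reading was about 8 N, as the roller lifted, and about 6 N at the stops.

**Last checks:**
- **Hinge:** the upper knuckle sits on its pin with the pin end nearly flush. The lower one is mostly hidden, but showed no sign of riding high.
- **Free edge:** it measured about 2.5 mm from the stops (limit 6 mm), about 1° from parallel. It was not dead against them, although I had felt the stops.
- **Latch:** I did not pull-test it. The force rising to 8 N and then falling away, and the door staying shut after I backed off, suggest the roller has caught.
- **Surroundings:** the hex key, screwdriver and tin look unmoved. I last saw the plate, still standing in the rack, just after lifting the door out. The robot is touching nothing.

No check failed.

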